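Load the relay carrier and draw it from its dock

ROBOT

A 6-joint arm with a two-finger parallel gripper is mounted at the origin on a cart in front of the work surface, level with it; the furniture and walls round the work are solid. World frame = base frame: x ahead of the robot, y to its left, z up, the work surface at z = 0. Lengths are in m, angles in rad, forces in N, time in s.
With the tool pointing down it reaches from about 0.225 to 0.725 m from the base axis. Payload 3.1 kg.
Tool frame: the origin (TCP) lies at the very end of the fingers, on their centre line; the grasp point (between the pads) lies 19 mm behind it (ctrl.grip_depth is the distance from the TCP to the grasp point, in m); z points along the fingers, y is the line along which they close (so a half turn about z gives the same grasp; the last joint's range is limited). The gripper opens to 85 mm and grips with 20 to 120 N. Pads are 22 mm wide; open, the fingers measure 114 mm over their backs; the gripper's body (76 mm by 85 mm) begins 54 mm behind the grasp point. The pads swing forward as they close: fully open they stand 13 mm farther back than shut.
Start: joints at [-0.128, 0.048, 0.099, 1.622, 0, 1.443], TCP at [0.525, -0, 0.211] pointing down, gripper open.
Joint ranges: [-2.91, 2.91], [-0.99, 1.94], [-1.21, 1.42], [-2.12, 2.29], [-1.49, 1.47], [-3.14, 3.14]. Speed limits (rad/s): [2.79, 2.79, 3.14, 3.14, 3.14, 3.14].

INTERFACE

Orientations are given as a unit quaternion [x, y, z, w].
In Python, from cell import ctrl gives the robot as it stands.
- The arm moves only by the shell command python3 -m jog 'ROWS' [FORCE]. ROWS is JSON, a list that holds one entry, the list of rows, each a list of 5 numbers: the opening, from 0 (shut) to 1 (fully open), then the shift along the tool's x, y, z in m, then the turn about the tool's z in rad. A call has 1 to 5 rows; each row shifts and turns the commanded pose from where the row before left it, along the tool's axes as they then stand; what a row does not reach is not made up. A row lasts 1/12 s, in which the tool goes at most 41.7 mm and 7.16 degrees, less where a joint would pass 70% of its speed; a pose out of reach is approached as far as the arm can. A call is refused whole if a number of a shift passes 0.0417 or a number of a turn 0.125, either way. A call with a gripper value outside its range is refused whole. The fingers move at their own pace and stop on an object; FORCE is the grip in N (left out, the last holds). Time passes only in rows, so rows that do not move let the fingers close. It gives the time, the measured TCP pose, the force, the opening and the grip force at its end, in the units of the state.
- ctrl.get_state(): the state, without advancing time (a new reading comes with each control period).
- ctrl.camera(name): name is "scene" or "side" or "wrist"; returns the picture (384x512x3 uint8, red, green, blue); there is no depth.
- ctrl.calibration(name): a dict with "vfov" (degrees; the focal length in pixels is half the picture's height over the tangent of half this angle, whatever the lens; pixels are square), "cx", "cy" (the principal point, pixels), "rvec" (rotation vector, rad) and "tvec" (3), from world to camera coordinates, as OpenCV has them. Camera axes: x right, y down, z forward; pixel columns grow to the right and rows downward; lengths in m; the calibration is good to about 2 mm. A picture is of the moment at which its call begins: read the wrist's pose just before it. calibration takes no time and is no camera call; for the wrist camera it gives the pose at the moment of the call.
- ctrl.close_job(): hands the job in; it is judged then, once.
Trained networks look in the newest picture that a camera, given by its name, has taken for a name from the list of things; names that differ only in an ending like _2 or _b are one class to them, and where a whole thing is asked for, a point or a joint stands for the part that bears it (a point fixed in the world has none). Each returns a list of dicts, best first, with "conf" (0 to 1); they miss things now and then, are a little off and sometimes report something else, mostly with a low value. They report only what shows in the picture. A call takes as long as a camera call.
- ctrl.search_frame(camera, query): "position" ([x, y, z] in m, in world coordinates, good to about 4 mm: the middle of the surface that is visible of it).
The state is a dict: "clock": time; "joint_positions": joint angles; "qvel": joint speeds; "joint_efforts": joint torques, N m; "position": TCP position; "tcp_rot": TCP orientation; "wrist_force": force on the tool from outside, world axes, zero at the start; "moment": the same for the moment, N m; "opening": finger opening in m; "finger_force": force on a finger pad.
Only numpy, scipy, OpenCV 4.12 (cv2) and the standard library are available. Lean on these libraries where they do the work, as an engineer would, in place of code of your own. Each camera call takes 0.05 s, during which the arm holds its last target. There are 200 camera calls.

TASK

Stand the plug-in relay upright in the middle of the narrow raised seat of the carrier cassette while the cassette is still latched in its dock, and let go of the relay. Then pinch the cassette's two side catches together, lift the cassette level out of the dock with the relay still standing on it, and finish holding it still, catches pinched, its underside about 10 cm above the bench. The program ends while holding it; leave the other things on the bench where they are.

Things in the scene. Friction and masses are not known exactly. Their poses are not given: they have to be found in the camera images.
- relay: Plug-in relay: white rectangular cover with a dark base, 22 (its x) x 28 (its y) x 38 mm (z), about 35 g, loose on the bench. Origin: centre of its underside; z up. It starts standing upright at any of three spots, the others being taken by a connector and a terminal strip, so look which one is the relay.
- cassette: Carrier cassette: grey plastic, black catches, 76 (x) x 62 (y) x 56 mm high, about 190 g, latched in the dock at the start. Origin: centre of its underside; z up. Deck at z = 18 mm with the raised seat in its middle. At +y and -y a catch tab to pinch stands between two guard posts (|x| 6.5 to 12, |y| 20 to 25.5 mm, up to z = 54 mm). Pulled up with its catches unpinched it stays locked.
- seat (a point): Centre of the top of the raised seat, a plain block 18 (x) x 22 (y) mm without rim, 26 mm above the cassette's underside (34 mm above the bench while docked); axes as the cassette's. The relay overhangs it. Only |y| < 20 mm is free between posts: hold the relay with fingers closing along the cassette's x (there the deck is clear); closing along y they would hit posts.
- dock: Dock, fixed: dark base plate 112 (x) x 92 (y) x 8 mm, aluminium side walls at |y| 32 to 39 mm up to z = 28 mm, end walls at |x| 39 to 44 mm up to z = 22 mm. Origin: centre of its underside, on the bench; z up. The cassette stands in it on z = 8 mm, axes parallel, 1 mm play all round; each catch hooks 3.5 mm under a bar of a side wall. Raised 20 mm it is clear of the walls.
- left_tab (a point): Middle of the gripping zone on the outer face of the catch tab at the cassette's +y side: 44 mm above the cassette's underside (52 mm above the bench while docked), y = +31 mm when released; moves with the catch. The tab is 11 mm wide (x), 4 mm thick; its outer face is free from 20 mm (top of dock wall) to 56 mm above the underside.
- right_tab (a point): The same on the -y side. Released, the outer faces of both tabs are 62 mm apart; fingers close along the cassette's y.
- left_catch (a joint): Inward travel of the +y catch in m: 0 released, 0.0065 at its stop. Spring-loaded outward (2 N at 0, about 5 N pinched). Free of the dock from about 0.0045. A pad wider than the tab comes to rest on the guard posts at 0.0055 (tab faces then 51 mm apart), where 30 to 60 N grips the whole cassette firmly.
- right_catch (a joint): The same for the -y catch.
- connector: Bystander: small white 6-way connector housing, 17x31x12 mm; leave it where it is.
- strip: Bystander: white six-way screw terminal strip, 18x49x14 mm; leave it where it is.
- housing: Bystander: small black 8-way connector housing, 17x40x12 mm; leave it where it is.

How it is judged:
On the way, in this order (a step that is already met when the one before it is completed fails the run):
1. the relay stands released on the raised seat while the cassette is latched in the dock (x of relay in the frame of seat between -0.007 and 0.007 m and y of relay in the frame of seat between -0.007 and 0.007 m and z of relay in the frame of seat between -0.003 and 0.003 m and angle between the z axis of relay and the z axis of cassette, either way round below 0.12 rad and z of cassette in the frame of dock below 0.0105 m and horizontal distance between cassette and dock below 0.004 m and value of joint each of left_catch, right_catch below 0.002 m and contact force between the fingers and relay below 0.1 N and linear speed of relay below 0.02 m/s), for 0.3 s.
2. both catches are pinched by the fingers with the cassette still down in the dock (value of joint each of left_catch, right_catch above 0.0038 m and contact force between the fingers and cassette above 0.5 N and z of cassette in the frame of dock below 0.012 m), for 0.05 s.
At the end, for the whole second after the job is handed in: Fingers hold the cassette, both catches pinched over 3.8 mm, underside over 70 mm above the bench, clear of the dock, within 0.2 rad of level, below 0.03 m/s; the relay stands untouched on the seat, within 7 mm of its middle in x and y, upright within 0.12 rad (height (world z) of cassette above 0.07 m and angle between cassette's own z axis and vertical below 0.2 rad and value of joint each of left_catch, right_catch above 0.0038 m and contact force between the fingers and cassette above 1 N and contact force between each of cassette, relay and dock below 0.05 N and linear speed of cassette below 0.03 m/s and x of relay in the frame of seat between -0.007 and 0.007 m and y of relay in the frame of seat between -0.007 and 0.007 m and z of relay in the frame of seat between -0.003 and 0.003 m and angle between the z axis of relay and the z axis of cassette, either way round below 0.12 rad and contact force between the fingers and relay below 0.1 N); the arm keeps its last pose, push and grip.
It fails at once if the white connector is moved by more than 30 mm (distance of connector from where it was at the start of the episode above 0.03 m).
It fails at once if the terminal strip is moved by more than 30 mm (distance of strip from where it was at the start of the episode above 0.03 m).
It fails at once if the black connector is moved by more than 30 mm (distance of housing from where it was at the start of the episode above 0.03 m).
It also fails if it takes over 53 s, if anything falls off the work surface, if the arm or the gripper's body presses on something with over 40 N, if the wrist force passes 120 N, or if a joint passes its speed limit or range.

## Working session

There is one attempt and no reset: what is moved stays moved. The work goes in short steps, Python scripts to look and compute and a shell command to move; the robot and the scene stay as the last step left them, time stands still between calls to the robot, and variables do not carry over. Pictures are saved under pics/ and viewed, at most 10 in all, crops included, and the job is handed in when it is done.

```bash
mkdir -p pics; ls
python3 - <<'E'
from cell import ctrl
import cv2,numpy as np
ims=[]
for c in ("scene","side","wrist"):
    im=ctrl.camera(c); ims.append(im); cv2.imwrite(f"pics/{c}0.png",im[:,:,::-1])
    for q in ("relay","cassette","dock","connector","strip","housing","left_tab","right_tab"):
        r=ctrl.search_frame(c,q)
        print(c,q,[(np.round(d["position"],4).tolist(),round(d["conf"],2)) for d in r[:3]])
cv2.imwrite("pics/both0.png",cv2.resize(np.hstack(ims[:2]),(800,300))[:,:,::-1])
print(ctrl.get_state())
E
```

```text
pics
scene relay [([0.4234, 0.1315, 0.0338], 0.67)]
scene cassette [([0.4867, -0.2046, 0.0224], 0.57)]
scene dock [([0.4589, -0.219, 0.0107], 0.76)]
scene connector [([0.3978, 0.2351, 0.0181], 0.53)]
scene strip [([0.4514, 0.0246, 0.0142], 0.51)]
scene housing [([0.5628, -0.3327, 0.0097], 0.45)]
scene left_tab []
scene right_tab [([0.5601, -0.3306, 0.0071], 0.35)]
side relay [([0.4264, 0.1411, 0.0221], 0.69), ([0.4905, -0.1681, 0.0228], 0.4)]
side cassette [([0.5008, -0.1955, 0.0291], 0.57)]
side dock [([0.4868, -0.17, 0.0202], 0.91)]
side connector [([0.4082, 0.2446, 0.0141], 0.61)]
side strip [([0.4488, 0.0402, 0.0131], 0.59)]
side housing []
side left_tab [([0.4928, -0.1689, 0.0456], 0.47)]
side right_tab [([0.5013, -0.2283, 0.0504], 0.55)]
wrist relay [([0.4253, 0.1329, 0.0379], 0.91)]
wrist cassette [([0.5012, -0.1979, 0.0202], 0.71)]
wrist dock [([0.5003, -0.17, 0.0133], 0.82)]
wrist connector []
wrist strip [([0.4521, 0.0339, 0.0153], 0.71), ([0.4843, -0.1723, 0.0512], 0.39)]
wrist housing []
wrist left_tab [([0.4894, -0.1698, 0.0467], 0.47)]
wrist right_tab [([0.5025, -0.2268, 0.0425], 0.55)]
{'clock': 1.35, 'joint_positions': array([-1.27810975e-01,  4.80028644e-02,  9.91997091e-02,  1.62201899e+00,
        6.75554250e-06,  1.44297586e+00]), 'qvel': array([ 0.00188313, -0.00123877, -0.00052078,  0.00072398, -0.00020175,
       -0.00115873]), 'joint_efforts': array([ 1.83149037e-03, -3.38638937e+01,  3.20150721e+01,  1.23894777e-03,
       -1.15825037e-05,  6.39927407e-06]), 'position': array([ 5.24984302e-01, -1.40688728e-05,  2.11009920e-01]), 'tcp_rot': array([ 7.07103427e-01,  7.07110135e-01, -5.21617975e-06, -1.22810345e-05]), 'wrist_force': array([ 0.63459891, -0.02608746,  0.44598094]), 'moment': array([-0.01415054, -0.0246507 ,  0.01805044]), 'finger_force': 0.0, 'opening': 0.0854523555493835}
```

View pictures.

View pics/wrist0.png

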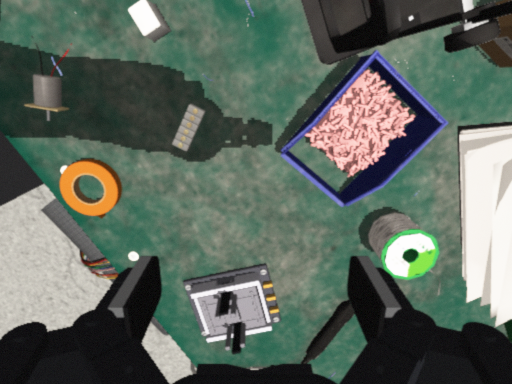

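View pics/scene0.png

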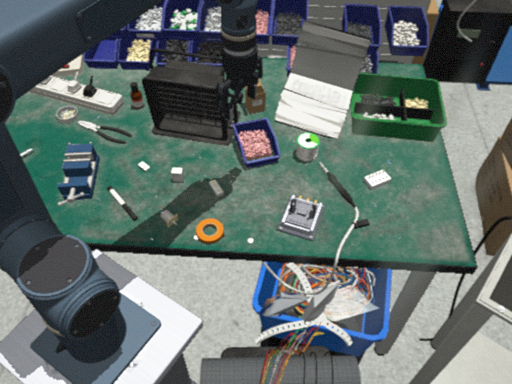

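The relay is the white block at wrist pixel (148,18), with its dark base/side visible. The strip is at (188,127), and the dock with cassette is at (233,303), yawed about +12°. I'll move nearer the relay and look again.

```bash
python3 -m jog '[[[1,0.035,-0.03,0.015,0],[1,0.035,-0.03,0.015,0],[1,0.02,-0.02,0.0,0],[1,0,0,0,0]]]'
cat > h.py <<'E'
from cell import ctrl
import cv2,numpy as np
from scipy.spatial.transform import Rotation as R
def K(c):
    f=192/np.tan(np.radians(c["vfov"])/2); return f
def ray(c,u,v,z):
    Rm=R.from_rotvec(c["rvec"]).as_matrix(); t=np.array(c["tvec"]).ravel()
    o=-Rm.T@t; d=Rm.T@np.array([(u-c["cx"])/K(c),(v-c["cy"])/K(c),1]); return o+d*(z-o[2])/d[2]
def proj(c,p):
    Rm=R.from_rotvec(c["rvec"]).as_matrix(); q=Rm@np.array(p)+np.array(c["tvec"]).ravel()
    return np.array([c["cx"]+K(c)*q[0]/q[2],c["cy"]+K(c)*q[1]/q[2]])
E
python3 - <<'E'
from h import *
s=ctrl.get_state();c=ctrl.calibration("wrist");im=ctrl.camera("wrist")
for q in ["relay"]:
    print([(np.round(d["position"],4).tolist(),round(d["conf"],2)) for d in ctrl.search_frame("wrist",q)])
print(s["position"],c)
u,v=proj(c,[0.425,0.133,0.03]).astype(int);print(u,v)
u0=min(max(u-60,0),392);v0=min(max(v-60,0),264)
print(u0,v0)
cv2.imwrite("pics/w1.png",cv2.resize(im[v0:v0+120,u0:u0+120,::-1],(600,600),interpolation=cv2.INTER_NEAREST))
cv2.imwrite("pics/w1full.png",im[:,:,::-1])
E
```

```text
clock: 1.68
position: [0.4492, 0.0832, 0.1843]
tcp_rot: [0.706, 0.709, -0.001, -0.002]
wrist_force: [-0.5, -0.8, -0.3]
opening: 0.0854
finger_force: 0.0
[([0.4228, 0.1344, 0.0366], 0.57)]
[0.44919613 0.08316641 0.1842785 ] {'vfov': 60.38101899570976, 'cx': 253.9815075399738, 'cy': 190.209610674028, 'rvec': array([-2.80931846, -0.00637159,  0.00457707]), 'tvec': array([-0.44984007,  0.04332209,  0.38426363])}
228 115
168 55
```

View pics/w1.png

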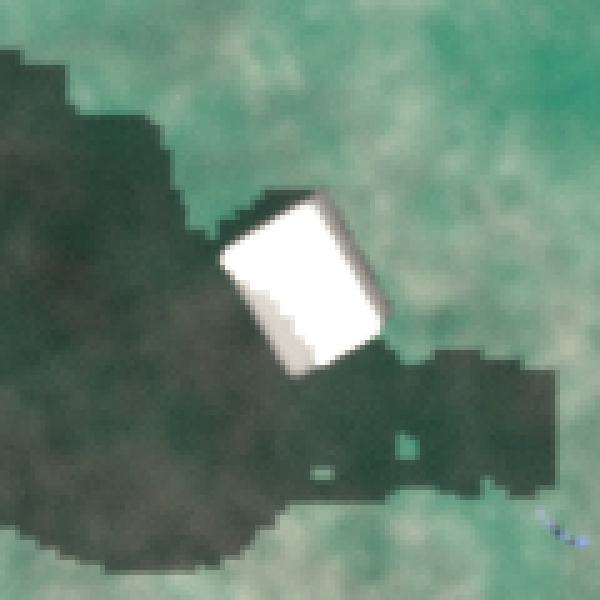

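The crop shows the relay's top face with corners at about (222,258), (318,200), (383,325) and (292,376). Part of the face is shaded. The long axis runs from upper left to lower right.

Run:
```python
from h import *
c=ctrl.calibration("wrist")
P=np.array([ray(c,168+x/5,55+y/5,.038) for x,y in [(220,258),(318,198),(384,326),(292,378)]])[:,:2]
print(P,[np.linalg.norm(P[i]-P[(i+1)%4]) for i in range(4)],P.mean(0))
r=cv2.minAreaRect((P*1000).astype(np.float32));print(r)
for a,b in((0,1),(1,2),(3,2),(0,3)):print(np.degrees(np.arctan2(*(P[b]-P[a])[::-1])))
```

```text
[[0.41596643 0.13901808]
 [0.43410999 0.14960389]
 [0.44587524 0.12679593]
 [0.42857245 0.11716773]] [np.float64(0.02100590672903542), np.float64(0.02566367407405031), np.float64(0.019801234650939737), np.float64(0.02522597090337967)] [0.43113103 0.13314641]
((431.4179382324219, 133.2529296875), (21.005647659301758, 25.63528060913086), 29.981733322143555)
30.26128786668334
-62.71350804473026
29.093891109038932
-60.01825798260305
```

```bash
python3 -m jog '[[[1,0.0,0,0.0,-0.103],[1,0,0,0,-0.103],[1,0,0,0,-0.103],[1,0,0,0,-0.103],[1,0,0,0,-0.103]]]'; python3 -m jog '[[[1,0,0,0,0],[1,0,0,0,0]]]'
cat >> h.py <<'E'
def delta(x,y,z):
    s=ctrl.get_state();Rt=R.from_quat(s["tcp_rot"]);m=Rt.as_matrix()
    print("pos",s["position"].round(4),"yaw of tool y",np.degrees(np.arctan2(m[1,1],m[0,1])).round(2),"tilt",np.degrees(np.arccos(-m[2,2])).round(2))
    print("shift",(m.T@(np.array([x,y,z])-s["position"])).round(4))
E
python3 -c "
from h import *
delta(.430,.133,.08)
c=ctrl.calibration('wrist');im=ctrl.camera('wrist');cv2.imwrite('pics/w2.png',im[:,:,::-1])
print([(np.round(d['position'],4).tolist(),round(d['conf'],2)) for d in ctrl.search_frame('wrist','relay')],proj(c,[.43,.133,.038]))
"
```

```text
clock: 2.2
position: [0.4548, 0.0791, 0.1857]
tcp_rot: [0.502, 0.865, 0.0, 0.001]
wrist_force: [-0.1, 0.6, 0.0]
opening: 0.0852
finger_force: 0.0
clock: 2.37
position: [0.4544, 0.0794, 0.1856]
tcp_rot: [0.505, 0.863, 0.0, 0.0]
wrist_force: [-0.3, -0.3, -0.2]
opening: 0.0852
finger_force: 0.0
pos [0.4544 0.0794 0.1856] yaw of tool y 29.29 tilt 0.06
shift [0.0588 0.0048 0.1055]
[([0.4221, 0.1373, 0.0361], 0.74), ([0.484, -0.1785, 0.0273], 0.16)] [257.88558812 105.4475521 ]
```

```bash
python3 -m jog '[[[1,0.02,0.004,0.015,0],[1,0.02,0,0.015,0],[1,0.0,0,0.0,0],[1,0,0,0,0]]]'
python3 -c "
from h import *
delta(.430,.133,.08)
c=ctrl.calibration('wrist');im=ctrl.camera('wrist');cv2.imwrite('pics/w3.png',im[:,:,::-1])
print([(np.round(d['position'],4).tolist(),round(d['conf'],2)) for d in ctrl.search_frame('wrist','relay')])
for p in ([.43,.133,.038],[.43,.133,0]):print(proj(c,p))
u,v=proj(c,[.43,.133,.038]).astype(int);u0,v0=u-60,max(v-60,0);print(u0,v0)
cv2.imwrite('pics/w3c.png',cv2.resize(im[v0:v0+120,u0:u0+120,::-1],(600,600),interpolation=0))
"
```

```text
clock: 2.8
position: [0.4363, 0.1171, 0.1543]
tcp_rot: [0.504, 0.864, -0.001, -0.001]
wrist_force: [-0.4, -1.0, 0.0]
opening: 0.0852
finger_force: 0.0
pos [0.4363 0.1171 0.1543] yaw of tool y 29.53 tilt 0.12
shift [0.0169 0.0025 0.0743]
[([0.4241, 0.1392, 0.0363], 0.6)]
[255.49770139 158.27251467]
[255.406708   149.06348919]
195 98
```

View pics/w3c.png

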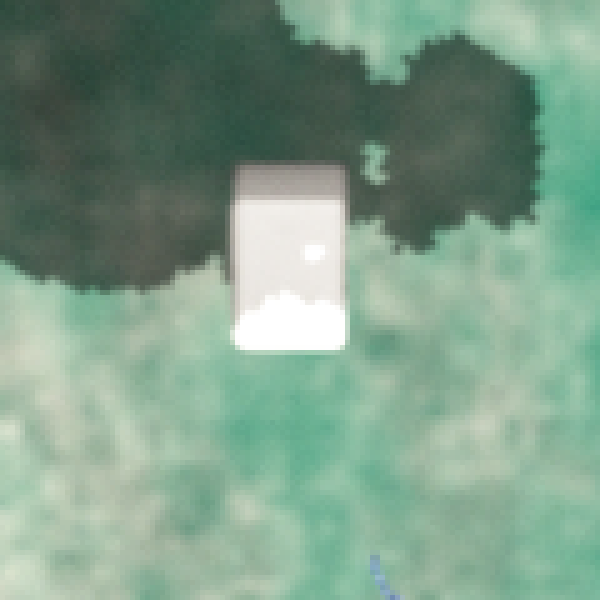

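The relay now appears axis-aligned. Its top face covers crop x 233–347 and y 200–350, so its centre is at image pixel (253,153).

```bash
python3 -c "
from h import *
c=ctrl.calibration('wrist')
P=[ray(c,195+x/5,98+y/5,.038) for x,y in [(290,275),(233,275),(347,275),(290,200),(290,350)]]
print(P[0],np.linalg.norm(P[1]-P[2]),np.linalg.norm(P[3]-P[4]))
delta(P[0][0],P[0][1],.008)
"
```

```text
[0.42791906 0.13520162 0.038     ] 0.019755688792527856 0.02649284791453354
pos [0.4379 0.1166 0.1558] yaw of tool y 29.47 tilt 0.08
shift [0.0213 0.0004 0.1478]
```

```bash
python3 -m jog '[[[1,0.021,0,0.02,0],[1,0,0,0.035,0],[1,0,0,0.035,0],[1,0,0,0.0,0],[1,0,0,0,0]]]'
python3 -c "
from h import *
delta(.428,.135,.008)"
```

```text
clock: 3.32
position: [0.4249, 0.1343, 0.0637]
tcp_rot: [0.504, 0.864, -0.002, -0.002]
wrist_force: [0.4, 0.8, 0.8]
opening: 0.0856
finger_force: 0.0
pos [0.4249 0.1343 0.0637] yaw of tool y 29.44 tilt 0.3
shift [-0.001   0.0034  0.0557]
```

```bash
python3 -m jog '[[[1,0,0.003,0.02,0],[1,0,0,0.02,0],[1,0,0,0.012,0],[1,0,0,0.0,0],[1,0,0,0,0]]]'
python3 -c "
from h import *
delta(.428,.135,.008)"
```

```text
clock: 3.73
position: [0.432, 0.1367, 0.0161]
tcp_rot: [0.504, 0.864, 0.001, 0.002]
wrist_force: [-0.4, -0.0, 0.2]
opening: 0.0857
finger_force: 0.0
pos [0.432  0.1367 0.0161] yaw of tool y 29.46 tilt 0.24
shift [ 0.0005 -0.0044  0.0081]
```

```bash
python3 -m jog '[[[1,0,-0.003,0.006,0],[1,0,0,0,0],[0,0,0,0,0],[0,0,0,0,0],[0,0,0,0,0]]]' 25; python3 -m jog '[[[0,0,0,0,0],[0,0,0,0,0],[0,0,0,0,0],[0,0,0,0,0]]]' 25;python3 -c "
from h import *
delta(.428,.135,.008);im=ctrl.camera('wrist');cv2.imwrite('pics/w4.png',im[:,:,::-1])"
```

```text
clock: 4.15
position: [0.4273, 0.1353, 0.0078]
tcp_rot: [0.504, 0.864, 0.0, 0.0]
wrist_force: [-0.4, 1.0, -0.1]
opening: 0.0515
finger_force: 0.0
clock: 4.48
position: [0.4268, 0.1352, 0.0074]
tcp_rot: [0.504, 0.864, -0.0, 0.0]
wrist_force: [-0.4, 0.5, 0.8]
opening: 0.0208
finger_force: 27.8
pos [0.4268 0.1352 0.0074] yaw of tool y 29.51 tilt 0.01
shift [-0.0007  0.0009 -0.0006]
```

```bash
python3 -m jog '[[[0,0,0,-0.02,0],[0,0,0,-0.04,0],[0,0,0,-0.04,0],[0,0,0,-0.04,0.104],[0,0,0,0,0.105]]]'; python3 -m jog '[[[0,0,0,0,0.105],[0,-0.03,0.003,-0.02,0],[0,-0.03,0.003,0,0],[0,-0.03,0.003,0,0],[0,-0.03,0.003,0,0]]]'; python3 -m jog '[[[0,-0.03,0.003,0,0],[0,-0.02,0.003,0,0],[0,-0.01,0,0,0],[0,0,0,0,0],[0,0,0,0,0]]]'
python3 - <<'E'
from h import *
delta(.495,-.198,.15)
c=ctrl.calibration('wrist');im=ctrl.camera('wrist');cv2.imwrite('pics/w5.png',im[:,:,::-1])
for q in ("cassette","dock","left_tab","right_tab"):
    print(q,[(np.round(d['position'],4).tolist(),round(d['conf'],2)) for d in ctrl.search_frame('wrist',q)])
E
```

```text
clock: 4.95
position: [0.432, 0.1361, 0.1563]
tcp_rot: [0.593, 0.805, 0.005, 0.005]
wrist_force: [1.5, 0.6, 1.2]
opening: 0.0207
finger_force: 27.7
clock: 5.37
position: [0.4631, 0.019, 0.1676]
tcp_rot: [0.632, 0.775, 0.0, 0.0]
wrist_force: [0.4, 0.6, -0.5]
opening: 0.021
finger_force: 27.7
clock: 5.78
position: [0.48, -0.0372, 0.1669]
tcp_rot: [0.633, 0.774, 0.0, -0.001]
wrist_force: [-0.8, -0.2, -0.5]
opening: 0.0206
finger_force: 27.7
pos [ 0.48   -0.0372  0.1669] yaw of tool y 11.48 tilt 0.09
shift [-0.1606 -0.0173  0.0167]
cassette [([0.5087, -0.2019, 0.0223], 0.92)]
dock [([0.5301, -0.2179, 0.0228], 0.82)]
left_tab [([0.4887, -0.1693, 0.0492], 0.78)]
right_tab [([0.5013, -0.2224, 0.0448], 0.57)]
```

View pics/w5.png

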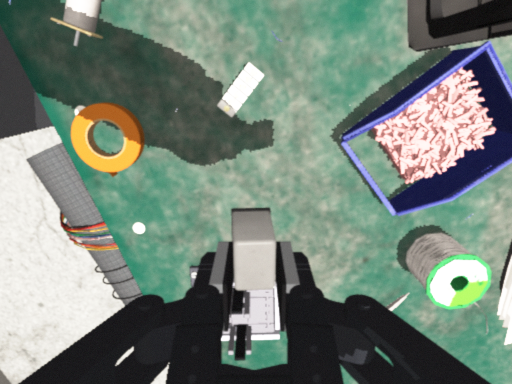

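The held relay is at (252,245) and hides the dock, whose deck shows at about (265,310). I'll carry it past the dock so the cassette comes into clear view.

```bash
python3 -m jog '[[[0,-0.035,-0.004,0,0],[0,-0.038,-0.004,0,0],[0,-0.038,-0.004,0,0],[0,-0.038,-0.004,0,0],[0,-0.038,0,0,0]]]'; python3 -m jog '[[[0,-0.02,0,0,0],[0,-0.01,0,0,0],[0,0,0,0,0],[0,0,0,0,0],[0,0,0,0,0]]]'
python3 - <<'E'
from h import *
delta(.495,-.198,.15)
c=ctrl.calibration('wrist');im=ctrl.camera('wrist');cv2.imwrite('pics/w6.png',im[:,:,::-1])
for q in ("cassette","dock","left_tab","right_tab"):
    print(q,[(np.round(d['position'],4).tolist(),round(d['conf'],2)) for d in ctrl.search_frame('wrist',q)])
u,v=proj(c,[.495,-.198,.04]).astype(int);print(u,v)
u0=min(max(u-80,0),352);v0=max(v-60,0);print(u0,v0)
cv2.imwrite('pics/w6c.png',cv2.resize(im[v0:v0+120,u0:u0+160,::-1],(800,600),interpolation=0))
E
```

```text
clock: 6.45
position: [0.5019, -0.2247, 0.1676]
tcp_rot: [0.632, 0.775, 0.0, 0.0]
wrist_force: [0.7, 0.7, -0.9]
opening: 0.0207
finger_force: 27.7
clock: 6.87
position: [0.508, -0.2515, 0.1674]
tcp_rot: [0.632, 0.775, 0.0, -0.0]
wrist_force: [-0.0, 0.8, 0.3]
opening: 0.0211
finger_force: 27.7
pos [ 0.508  -0.2515  0.1674] yaw of tool y 11.63 tilt 0.06
shift [ 0.055  -0.002   0.0174]
cassette [([0.5, -0.1987, 0.0251], 0.85)]
dock [([0.494, -0.1858, 0.0085], 0.93)]
left_tab [([0.4888, -0.1735, 0.0609], 0.58)]
right_tab [([0.5013, -0.2239, 0.0522], 0.74), ([0.4981, -0.1981, 0.021], 0.7)]
250 112
170 52
```

View pics/w6c.png

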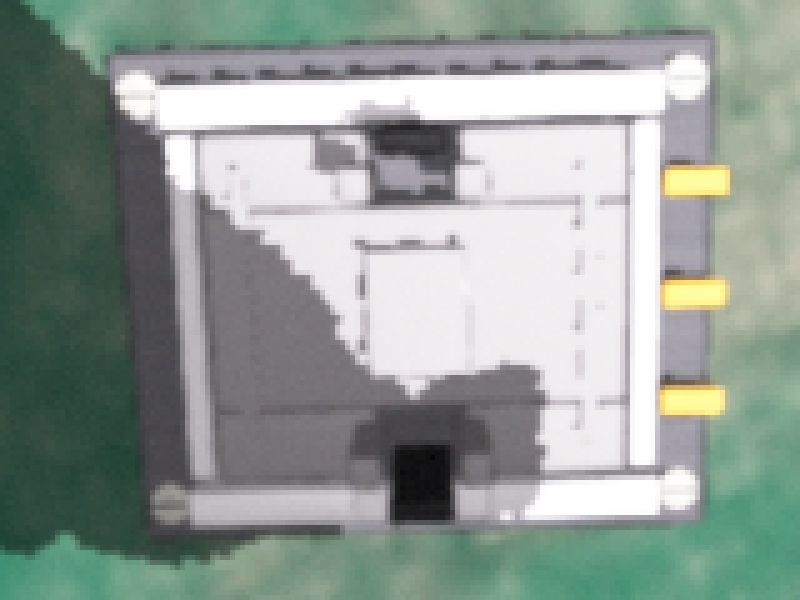

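The cassette is clearly visible. The seat top covers crop x 366–467 and y 247–375. The +y tab is at (412,160), the −y tab at (422,480), and the dock is turned about 1.5° further than the tool.

Run:
```python
from h import *
c=ctrl.calibration('wrist')
r=lambda x,y,z:ray(c,170+x/5,52+y/5,z)[:2]
def ang(a,b):d=b-a;return np.degrees(np.arctan2(d[1],d[0])).round(2),np.linalg.norm(d).round(4)
P=[r(*p,.008) for p in [(110,57),(715,33),(700,520),(148,533)]]
print("plate",np.mean(P,0),[ang(P[0],P[1]),ang(P[3],P[2]),ang(P[3],P[0]),ang(P[2],P[1])])
print("wall+y",ang(r(160,88,.028),r(665,70,.028)),"inner",ang(r(160,130,.028),r(635,118,.028)),"wall-y",ang(r(190,487,.028),r(660,474,.028)))
S=[r(*p,.034) for p in [(366,249),(466,246),(467,374),(368,376)]]
print("seat",np.mean(S,0),ang(S[0],S[1]),ang(S[3],S[0]))
print("end walls mid x", ang(r(197,300,.022),r(632,290,.022)))
t=r(423,443,.064)
print("right tab top inner",t)
```

```text
plate [ 0.49850651 -0.20052365] [(np.float64(13.71), np.float64(0.1102)), (np.float64(12.96), np.float64(0.1104)), (np.float64(102.95), np.float64(0.089)), (np.float64(103.05), np.float64(0.0905))]
wall+y (np.float64(13.5), np.float64(0.0868)) inner (np.float64(12.96), np.float64(0.0824)) wall-y (np.float64(13.19), np.float64(0.0874))
seat [ 0.49828948 -0.20054922] (np.float64(13.25), np.float64(0.0174)) (np.float64(101.9), np.float64(0.0219))
end walls mid x (np.float64(12.87), np.float64(0.0795))
right tab top inner [ 0.50283885 -0.21756853]
```

```bash
python3 -m jog '[[[0,0,0,0,-0.026],[0,0.025,0,0.02,0],[0,0.026,0,0.02,0],[0,0,0,0.0,0],[0,0,0,0,0]]]';python3 -m jog '[[[0,0,0,0,0],[0,0,0,0,0],[0,0,0,0,0]]]'
python3 -c "
from h import *
delta(.4984,-.2005,.042)"
```

```text
clock: 7.53
position: [0.4942, -0.201, 0.1245]
tcp_rot: [0.622, 0.783, -0.0, -0.003]
wrist_force: [0.2, 0.0, 0.2]
opening: 0.0206
finger_force: 27.6
clock: 7.78
position: [0.4981, -0.2051, 0.1292]
tcp_rot: [0.623, 0.782, 0.0, 0.002]
wrist_force: [-0.3, -0.5, 0.6]
opening: 0.0207
finger_force: 27.6
pos [ 0.4981 -0.2051  0.1292] yaw of tool y 12.97 tilt 0.24
shift [0.0046 0.0011 0.0872]
```

```bash
python3 -m jog '[[[0,0.004,0.001,0.015,0],[0,0,0,0.02,0],[0,0,0,0.02,0],[0,0,0,0.01,0],[0,0,0,0,0]]]';python3 -m jog '[[[0,0,0,0,0],[0,0,0,0,0],[0,0,0,0,0],[0,0,0,0,0]]]'
python3 -c "
from h import *
delta(.4984,-.2005,.042)"
```

```text
clock: 8.2
position: [0.4953, -0.1993, 0.0601]
tcp_rot: [0.623, 0.782, -0.0, -0.002]
wrist_force: [-0.5, -0.4, -0.2]
opening: 0.0208
finger_force: 27.7
clock: 8.53
position: [0.4978, -0.2003, 0.0639]
tcp_rot: [0.623, 0.783, 0.0, 0.001]
wrist_force: [-0.2, -0.0, -0.4]
opening: 0.021
finger_force: 27.7
pos [ 0.4978 -0.2003  0.0639] yaw of tool y 13.0 tilt 0.17
shift [-0.0003  0.0005  0.0219]
```

```bash
python3 -m jog '[[[0,0,0.0005,0.008,0],[0,0,0,0.007,0],[0,0,0,0.004,0],[0,0,0,0,0],[0,0,0,0,0]]]';python3 -m jog '[[[0,0,0,0,0],[0,0,0,0,0],[0,0,0,0,0],[0,0,0,0,0]]]'
python3 -c "
from h import *
delta(.4984,-.2005,.042)
im=ctrl.camera('side');c=ctrl.calibration('side');u,v=proj(c,[.498,-.2,.05]).astype(int);print(u,v)
u0=min(max(u-40,0),432);v0=min(max(v-30,0),324)
cv2.imwrite('pics/s7.png',cv2.resize(im[v0:v0+60,u0:u0+80,::-1],(800,600),interpolation=2))
im=ctrl.camera('wrist');cv2.imwrite('pics/w7.png',im[:,:,::-1])"
```

```text
clock: 8.95
position: [0.4966, -0.1992, 0.0425]
tcp_rot: [0.622, 0.783, -0.0, -0.001]
wrist_force: [-0.2, -0.3, -1.2]
opening: 0.0208
finger_force: 27.6
clock: 9.28
position: [0.4972, -0.1995, 0.0434]
tcp_rot: [0.622, 0.783, -0.0, 0.0]
wrist_force: [0.3, 0.9, 0.3]
opening: 0.0206
finger_force: 27.6
pos [ 0.4972 -0.1995  0.0434] yaw of tool y 13.01 tilt 0.01
shift [-0.0012  0.0009  0.0014]
237 181
```

View pics/s7.png

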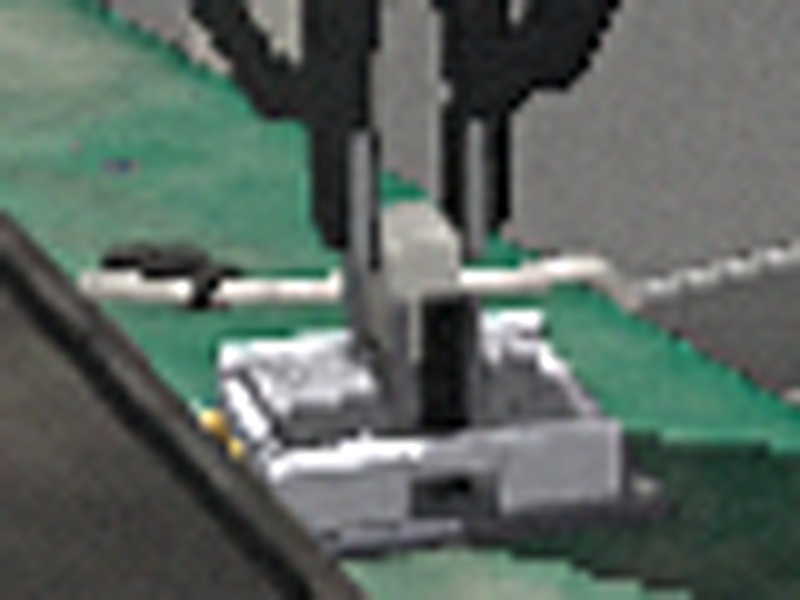

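The relay hangs centred between the two tabs just above the seat. I'll lower it gently until it touches.

```bash
for i in 1 2 3 ; do python3 -m jog '[[[0,-0.0004,0.0003,0.0008,0],[0,0,0,0,0],[0,0,0,0,0]]]' | egrep 'pos|wrist'; done
```

```text
position: [0.4975, -0.1998, 0.0423]
wrist_force: [-0.6, -0.5, -0.3]
position: [0.4979, -0.2001, 0.0415]
wrist_force: [-0.1, 0.1, -1.0]
position: [0.4982, -0.2004, 0.0413]
wrist_force: [-0.8, 1.2, 2.8]
```

Contact is at TCP z 0.0413, as predicted. Releasing now.

```bash
python3 -m jog '[[[0.3,0,0,0,0],[0.4,0,0,0,0],[0.5,0,0,0,0],[0.8,0,0,0,0],[1,0,0,0,0]]]';python3 -m jog '[[[1,0,0,0,0],[1,0,0,0,0],[1,0,0,-0.01,0],[1,0,0,-0.02,0],[1,0,0,-0.03,0]]]';python3 -m jog '[[[1,0,0,-0.035,0],[1,0,0,-0.03,0],[1,-0.03,0,0,0],[1,-0.02,0,0,0],[1,0,0,0,0]]]'
python3 - <<'E'
from h import *
delta(.4984,-.2005,.1)
c=ctrl.calibration('wrist');im=ctrl.camera('wrist');cv2.imwrite('pics/w8.png',im[:,:,::-1])
u,v=proj(c,[.4984,-.2005,.04]).astype(int);print(u,v)
u0=min(max(u-80,0),352);v0=max(v-60,0);print(u0,v0)
cv2.imwrite('pics/w8c.png',cv2.resize(im[v0:v0+120,u0:u0+160,::-1],(800,600),interpolation=0))
E
```

```text
clock: 10.55
position: [0.4983, -0.2004, 0.0406]
tcp_rot: [0.622, 0.783, -0.0, -0.0]
wrist_force: [0.5, -0.1, -0.1]
opening: 0.0656
finger_force: 0.0
clock: 10.97
position: [0.496, -0.1992, 0.0988]
tcp_rot: [0.622, 0.783, -0.001, -0.003]
wrist_force: [0.2, 0.1, 1.1]
opening: 0.0856
finger_force: 0.0
clock: 11.38
position: [0.5109, -0.2529, 0.1676]
tcp_rot: [0.624, 0.782, -0.001, 0.002]
wrist_force: [-0.1, 0.5, -1.0]
opening: 0.0855
finger_force: 0.0
pos [ 0.5109 -0.2529  0.1676] yaw of tool y 12.85 tilt 0.29
shift [ 0.0542 -0.0007  0.0674]
251 113
171 53
```

View pics/w8c.png

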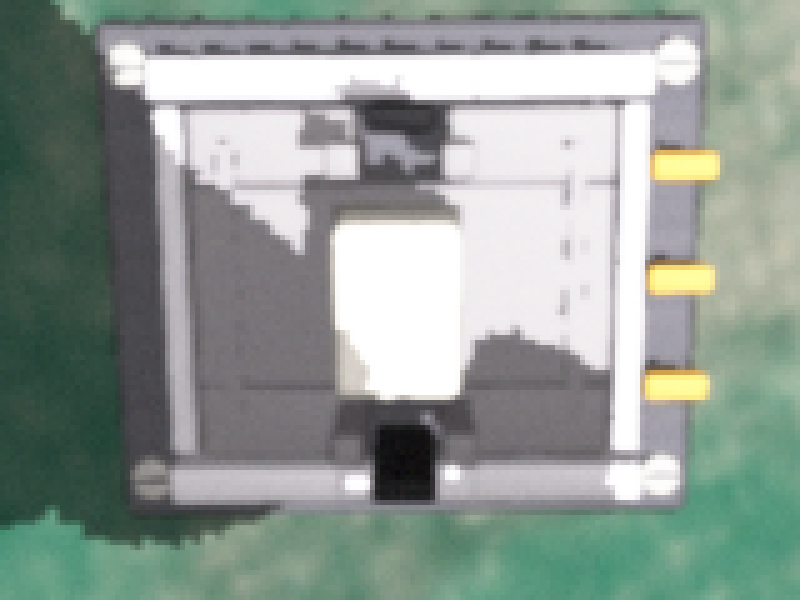

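The relay stands on the seat. Its top covers crop x 333–462 and y 220–400, square to the dock. I'll check the offset relative to the dock plate.

Run:
```python
from h import *
c=ctrl.calibration('wrist')
r=lambda x,y,z:ray(c,171+x/5,53+y/5,z)[:2]
P=np.mean([r(*p,.008) for p in [(98,25),(702,18),(683,508),(132,510)]],0)
T=np.mean([r(*p,.072) for p in [(334,221),(461,221),(462,400),(338,400)]],0)
a=np.radians(13.1);e=np.array([[np.cos(a),np.sin(a)],[-np.sin(a),np.cos(a)]])
print(P,T,e@(T-P), e@(T-[.4984,-.2005]))
j=ctrl.get_state()["joint_positions"];print(j.round(3))
```

```text
[ 0.49698782 -0.1970103 ] [ 0.49638536 -0.19647137] [-0.00046464  0.00066145] [-0.00104912  0.00438041]
[-0.575  0.153  0.125  1.541 -0.     0.771]
```

The relay is within 1 mm of the seat centre. Next is the quarter turn for the tabs.

```bash
for i in 1 2 ; do :; done; python3 -m jog '[[[1,0,0,0,-0.12],[1,0,0,0,-0.12],[1,0,0,0,-0.12],[1,0,0,0,-0.12],[1,0,0,0,-0.12]]]' >/dev/null; python3 -m jog '[[[1,0,0,0,-0.12],[1,0,0,0,-0.12],[1,0,0,0,-0.12],[1,0,0,0,-0.12],[1,0,0,0,-0.12]]]'>/dev/null; python3 -m jog '[[[1,0,0,0,-0.12],[1,0,0,0,-0.12],[1,0,0,0,-0.12],[1,0,0,0,0],[1,0,0,0,0]]]'
python3 -c "
from h import *
delta(.4984,-.2005,.033)"
```

```text
clock: 12.68
position: [0.5093, -0.2484, 0.1659]
tcp_rot: [-0.107, 0.994, 0.0, -0.0]
wrist_force: [-0.5, -0.0, 0.4]
opening: 0.0854
finger_force: 0.0
pos [ 0.5093 -0.2484  0.1659] yaw of tool y 102.25 tilt 0.04
shift [0.0005 0.049  0.133 ]
```

```bash
python3 -m jog '[[[1,0,0.025,0,-0.015],[1,0,0.024,0.02,0],[1,0,0,0.02,0],[1,0,0,0,0],[1,0,0,0,0]]]'>/dev/null; python3 -m jog '[[[1,0,0,0,0],[1,0,0,0,0],[1,0,0,0,0],[1,0,0,0,0]]]'
python3 -c "
from h import *
delta(.4984,-.2005,.033)"
```

```text
clock: 13.43
position: [0.4994, -0.2022, 0.127]
tcp_rot: [-0.115, 0.993, -0.001, 0.001]
wrist_force: [1.0, 0.1, 0.2]
opening: 0.0854
finger_force: 0.0
pos [ 0.4994 -0.2022  0.127 ] yaw of tool y 103.19 tilt 0.12
shift [0.0007 0.002  0.094 ]
```

```bash
python3 -m jog '[[[1,0,0.002,0.02,0],[1,0,0,0.02,0],[1,0,0,0.01,0],[1,0,0,0,0],[1,0,0,0,0]]]'>/dev/null; python3 -m jog '[[[1,0,0,0,0],[1,0,0,0.01,0],[1,0,0,0.01,0],[1,0,0,0,0],[1,0,0,0,0]]]';python3 -m jog '[[[1,0,0,0,0],[1,0,0,0,0],[1,0,0,0,0],[1,0,0,0,0]]]'
python3 -c "
from h import *
delta(.4984,-.2005,.034)"
```

```text
clock: 14.27
position: [0.4973, -0.1989, 0.0546]
tcp_rot: [-0.115, 0.993, 0.001, -0.001]
wrist_force: [0.3, -0.0, -0.1]
opening: 0.0854
finger_force: 0.0
clock: 14.6
position: [0.4985, -0.1996, 0.0562]
tcp_rot: [-0.115, 0.993, -0.0, 0.0]
wrist_force: [-0.1, -1.1, 0.0]
opening: 0.0851
finger_force: 0.0
pos [ 0.4985 -0.1996  0.0562] yaw of tool y 103.25 tilt 0.04
shift [ 0.0004 -0.0009  0.0222]
```

```bash
python3 -m jog '[[[1,0,-0.0008,0.008,0],[1,0,0,0.008,0],[1,0,0,0.005,0],[1,0,0,0,0],[1,0,0,0,0]]]'>/dev/null; python3 -m jog '[[[1,0,0,0,0],[1,0,0,0,0],[1,0,0,0,0],[1,0,0,0,0],[1,0,0,0,0]]]'
python3 -c "
from h import *
delta(.4984,-.2005,.034)"
```

```text
clock: 15.43
position: [0.4987, -0.2003, 0.0352]
tcp_rot: [-0.115, 0.993, -0.0, 0.0]
wrist_force: [-0.2, 0.3, 0.7]
opening: 0.0853
finger_force: 0.0
pos [ 0.4987 -0.2003  0.0352] yaw of tool y 103.25 tilt 0.03
shift [ 0.0003 -0.0001  0.0012]
```

```bash
python3 -m jog '[[[0.85,0,0,0,0],[0.8,0,0,0,0],[0.76,0,0,0,0],[0.73,0,0,0,0],[0.71,0,0,0,0]]]' 30;python3 -m jog '[[[0.69,0,0,0,0],[0.67,0,0,0,0],[0.65,0,0,0,0],[0.63,0,0,0,0],[0.61,0,0,0,0]]]' 30; python3 -m jog '[[[0.58,0,0,0,0],[0.5,0,0,0,0],[0.3,0,0,0,0],[0,0,0,0,0],[0,0,0,0,0]]]' 45
python3 -m jog '[[[0,0,0,0,0],[0,0,0,0,0],[0,0,0,0,0]]]' 45
python3 -c "
from h import *
delta(.4984,-.2005,.034)"
```

```text
clock: 15.85
position: [0.4984, -0.2001, 0.035]
tcp_rot: [-0.115, 0.993, 0.0, 0.0]
wrist_force: [0.0, 1.0, 1.0]
opening: 0.061
finger_force: 2.0
clock: 16.27
position: [0.4988, -0.2002, 0.0358]
tcp_rot: [-0.115, 0.993, -0.0, 0.0]
wrist_force: [-0.3, 0.9, 5.6]
opening: 0.0521
finger_force: 4.8
clock: 16.68
position: [0.4987, -0.1996, 0.0367]
tcp_rot: [-0.116, 0.993, 0.0, 0.001]
wrist_force: [-3.5, 3.2, 10.3]
opening: 0.0465
finger_force: 44.5
clock: 16.93
position: [0.4987, -0.1996, 0.0367]
tcp_rot: [-0.116, 0.993, 0.0, 0.001]
wrist_force: [-2.7, 3.6, 11.0]
opening: 0.0468
finger_force: 44.5
pos [ 0.4987 -0.1996  0.0367] yaw of tool y 103.27 tilt 0.09
shift [ 0.0005 -0.0008  0.0027]
```

```bash
for i in 1 2 3; do python3 -m jog '[[[0,0,0,-0.001,0],[0,0,0,-0.001,0],[0,0,0,-0.001,0],[0,0,0,0,0]]]' 45|egrep 'pos|wrist|open|finger'; done
python3 -c "
from h import *
im=ctrl.camera('side');c=ctrl.calibration('side');u,v=proj(c,[.498,-.2,.05]).astype(int)
u0=u-40;v0=v-30
cv2.imwrite('pics/s9.png',cv2.resize(im[v0:v0+60,u0:u0+80,::-1],(800,600),interpolation=2))"
```

```text
position: [0.4981, -0.2003, 0.037]
wrist_force: [0.6, 0.2, -1.8]
opening: 0.0459
finger_force: 46.5
position: [0.4983, -0.2003, 0.0407]
wrist_force: [-0.3, 0.1, -2.2]
opening: 0.0463
finger_force: 46.3
position: [0.4987, -0.2003, 0.0442]
wrist_force: [-0.6, 0.8, -1.0]
opening: 0.0466
finger_force: 46.4
```

View pics/s9.png

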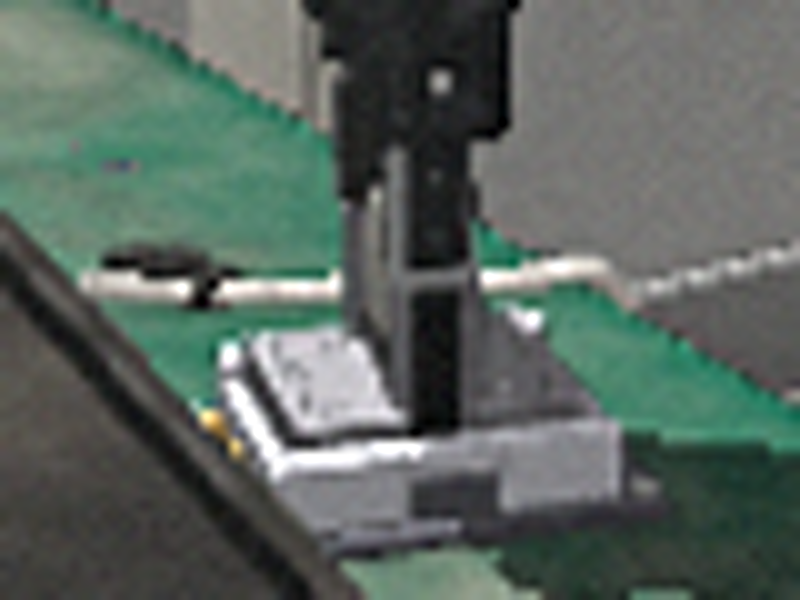

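The near wall's window is now dark and empty, and the cassette sits higher inside the dock. The relay is still hidden between the fingers. The wrist carries about 2 N (cassette plus relay) and the catches are free, so I'll keep lifting slowly.

```bash
for i in 1 2 3 4 5 6 7; do python3 -m jog '[[[0,0,0,-0.002,0],[0,0,0,-0.0025,0],[0,0,0,-0.003,0],[0,0,0,-0.0025,0],[0,0,0,-0.002,0]]]' 45|egrep 'pos|wrist|open|finger'; done
python3 -c "
from h import *
delta(.4984,-.2005,.1287)
im=ctrl.camera('side');c=ctrl.calibration('side');u,v=proj(c,[.498,-.2,.12]).astype(int)
u0=u-48;v0=v-36
a=cv2.resize(im[v0:v0+72,u0:u0+96,::-1],(400,300),interpolation=2)
w=ctrl.camera('wrist');b=cv2.resize(w[144:384,96:416,::-1],(400,300))
im=ctrl.camera('scene');c=ctrl.calibration('scene');u,v=proj(c,[.498,-.2,.12]).astype(int)
d=cv2.resize(im[v-36:v+36,u-48:u+48,::-1],(400,300),interpolation=2)
cv2.imwrite('pics/f10.png',np.vstack([np.hstack([a,b]),np.hstack([d,d*0])]))"
```

```text
position: [0.4987, -0.2003, 0.0564]
wrist_force: [0.5, 0.7, -1.3]
opening: 0.0463
finger_force: 46.4
position: [0.4986, -0.2003, 0.0682]
wrist_force: [-0.1, 0.1, -1.7]
opening: 0.0465
finger_force: 46.4
position: [0.4985, -0.2003, 0.0802]
wrist_force: [-0.2, -0.0, -1.5]
opening: 0.0463
finger_force: 46.4
position: [0.4985, -0.2003, 0.0923]
wrist_force: [-0.2, 0.5, -1.5]
opening: 0.0462
finger_force: 46.4
position: [0.4985, -0.2003, 0.1043]
wrist_force: [-0.2, -0.5, -1.3]
opening: 0.0464
finger_force: 46.4
position: [0.4985, -0.2003, 0.1162]
wrist_force: [0.3, 0.3, -2.2]
opening: 0.0466
finger_force: 46.4
position: [0.4985, -0.2003, 0.1282]
wrist_force: [0.2, 1.4, -1.9]
opening: 0.0464
finger_force: 46.4
pos [ 0.4985 -0.2003  0.1282] yaw of tool y 103.25 tilt 0.02
shift [ 0.0002 -0.0002 -0.0005]
```

View pics/f10.png

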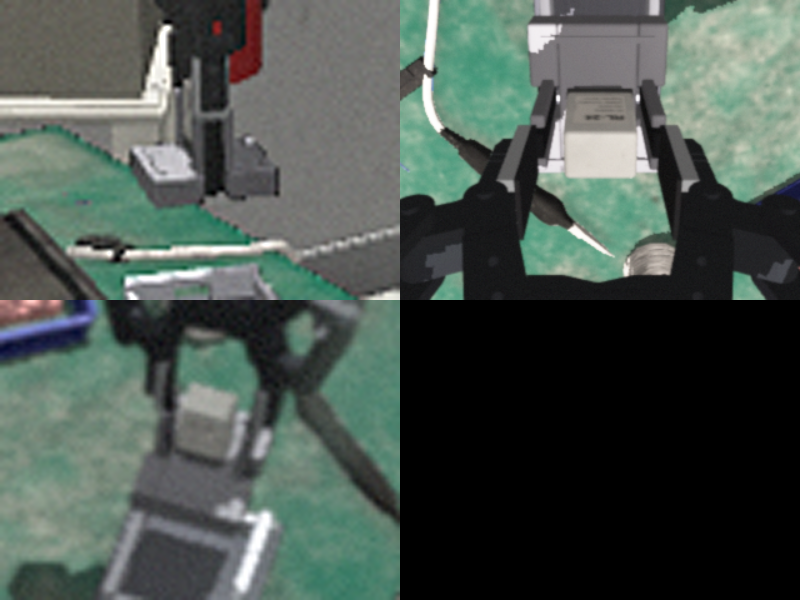

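The cassette hangs level, clear of the dock. The relay stands upright in the middle between the fingers, at about (600,130) in the wrist view and (205,420) in the scene view. I'll let it settle and hand in.

```bash
python3 -m jog '[[[0,0,0,0,0],[0,0,0,0,0],[0,0,0,0,0],[0,0,0,0,0],[0,0,0,0,0]]]' 45; python3 -c "
from cell import ctrl
print(ctrl.close_job())"
```

```text
clock: 21.47
position: [0.4983, -0.2002, 0.1277]
tcp_rot: [-0.115, 0.993, 0.0, -0.0]
wrist_force: [-0.1, 0.4, -1.8]
opening: 0.0464
finger_force: 46.4
the job is handed in; nothing more can be done
None
```

I handed the job in at about 21.5 s. The arm is holding the cassette level, with its underside about 10 cm above the bench by the arm's reading and its catches pinched at about 46 N. The relay is upright on the seat; close_job() returned no verdict.

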